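# Unclamp the breakfast tray and hold it level

## Task

The breakfast tray, with a jam jar and an apple on it, is clamped in its dock on the kitchen counter. Flip the red-knobbed cam lever fully over (from leaning away from the robot to leaning towards it) so that the red jaw draws off the tray's rim, then lift the tray by its dark handle and finish while still holding it in the gripper, still and level in the air, a good 10 cm clear above the dock, with the jar standing and the apple on board. Never tip the tray steeply, and leave the mug, the pepper mill and the red bowl where they are.

Things in the scene. Friction and masses are not known exactly. Their poses are not given: they have to be found in the camera images.
- dock: Fixed grey dock, deck 30 mm high, x -95..95, y -245..140 mm. Origin at counter height under the docked tray's centre; x points roughly away from the robot, y along the tray to the end without clamp. On it: black guides 10 to 12 mm high with 2 to 4 mm play round the tray, the red jaw (x -62..62, y -147..-125, to z 75 mm), the lever's cheeks (x -22..22, y -215..-175, to z 72 mm).
- lever (a joint): Cam lever, rad: 0 = locked, leaning 0.65 rad from upright towards the dock's +x (away from the robot); 1.3 = fully over (end stop), leaning as far towards -x. Hinge axis along the dock's y, at x 0, y -195, z 55 mm in its frame. Friction keeps it where it is left; about 3 N at the knob moves it. It draws the jaw back 12.3 mm per rad.
- lever_knob (a point): Centre of the red ball knob, 26 mm across, at the end of the cam lever, 80 mm from its hinge axis (rod 14 mm thick). Knob height about 119 mm at both ends of the swing, 135 mm when upright.
- jaw (a joint): Sliding red clamp jaw, m: 0 = clamped, 0.016 = fully drawn back along the dock's -y. It is driven by the lever only. Its two prongs overlap the rim of the tray by 8 mm when clamped, 2 mm above it, and are clear beyond 0.009.
- tray: Loose light-wood open tray 150 mm (x) by 240 mm (y), walls 35 mm high and 6 mm thick, about 0.45 kg. Origin at the centre of its underside, z up, y along its handle; it starts flat on the dock's deck (z 30 mm), in line with the dock.
- tray_handle (a point): Centre of the tray's straight dark-wood handle bar, 150 mm above the tray's underside. The bar runs along the tray's y, 232 mm long, 16 mm wide (x), 22 mm high, on a post at each end (y +-112 mm); grip it from above within 85 mm of this point, best over the load's centre of mass, to keep the tray level.
- jar: Closed amber jam jar with red lid, 60 mm across, 85 mm high, about 0.30 kg (0.8 to 1.2 times), standing in one half of the tray, loose. Origin at the centre of its underside.
- apple: Green apple, 72 mm across, 64 mm high and a thin stalk, about 0.16 kg, loose in the other half of the tray. Origin at the centre of its underside (flat foot 40 mm across).
- mug: Blue mug, 80 mm across with a handle, 95 mm high, standing on the counter to one side. Bystander. Origin at the centre of its underside.
- mill: Dark wooden pepper mill, 56 mm across, 158 mm high, standing on the counter to one side. Bystander. Origin at the centre of its underside.
- bowl: Red bowl, 100 mm across, 45 mm high, on the counter beyond the dock. Bystander. Origin at the centre of its underside.

How it is judged:
On the way, in this order (a step that is already met when the one before it is completed fails the run):
1. the cam lever is flipped fully over and the jaw is off the tray, which still sits in the dock (value of joint lever above 1.1 rad and value of joint jaw above 0.011 m and z of tray in the frame of dock below 0.045 m), for 0.2 s.
2. the tray is lifted clear of the dock (z of tray in the frame of dock above 0.11 m and contact force between tray and dock below 0.1 N and contact force between tray and the fingers above 2 N), for 0.2 s.
At the end, for the whole second after the job is handed in: Lever over 1.1 rad; tray in the gripper, underside 80 mm or more above the deck, touching neither dock nor bystander, level within 0.12 rad, still (30 mm/s, 0.15 rad/s); jar standing within 0.25 rad, jar and apple both carried in the tray (all of step 2 and value of joint lever above 1.1 rad and angle between tray's own z axis and vertical below 0.12 rad and linear speed of tray below 0.03 m/s and angular speed of tray below 0.15 rad/s and angle between jar's own z axis and vertical below 0.25 rad and contact force between jar and tray above 0.5 N and contact force between apple and tray above 0.3 N and x of jar in the frame of tray between -0.07 and 0.07 m and y of jar in the frame of tray between -0.115 and 0.115 m and z of jar in the frame of tray between -0.005 and 0.05 m and x of apple in the frame of tray between -0.07 and 0.07 m and y of apple in the frame of tray between -0.115 and 0.115 m and z of apple in the frame of tray between -0.005 and 0.05 m and contact force between tray and mug below 0.1 N and contact force between tray and mill below 0.1 N and contact force between tray and bowl below 0.1 N); the arm keeps its last pose, push and grip.
It fails at once if the tray is tipped steeply (over 0.35 rad) (angle between tray's own z axis and vertical above 0.35 rad).
It fails at once if the mug, mill or bowl is shifted by more than 30 mm or tipped over 0.4 rad (distance of any of mug, mill, bowl from where it was at the start of the episode above 0.03 m or angle between any of mug, mill, bowl's own z axis and vertical above 0.4 rad).
It also fails if it takes over 53 s, if anything falls off the work surface, if the arm or the gripper's body presses on something with over 40 N, if the wrist force passes 120 N, or if a joint passes its speed limit or range.

## Robot

A 7-joint arm with a two-finger parallel gripper is mounted at the origin on the work surface. World frame = base frame: x ahead of the robot, y to its left, z up, the work surface at z = 0. Lengths are in m, angles in rad, forces in N, time in s.
With the tool pointing down it reaches from about 0.425 to 0.875 m from the base axis. Payload 4.7 kg.
Tool frame: the origin (TCP) lies at the very end of the fingers, on their centre line; the grasp point (between the pads) lies behind it (ctrl.tcp_to_grasp is the z of the grasp point in the tool frame, in m); z points along the fingers, y is the line along which they close (so a half turn about z gives the same grasp; the last joint's range is limited). The gripper opens to 87 mm and grips with 3 to 60 N. Pads are 19 mm wide; open, the fingers measure 117 mm over their backs; the gripper's body (75 mm by 190 mm) begins 51 mm behind the grasp point.
Start: joints at [1.218, 0.321, -0.07, 1.45, 0.023, 1.371, -0.057], TCP at [0.233, -0.607, 0.199] pointing down, gripper open.
Joint ranges: [-2.86, 2.86], [-0.3, 2.09], [-1.38, 1.24], [0.06, 2.45], [-1.56, 4.7], [0.09, 2.05], [-2.69, 2.69]. Speed limits (rad/s): [2.57, 2.57, 3.14, 3.14, 3.14, 3.14, 3.14].

## Interface

Orientations are given as a rotation vector (axis times angle).
In Python, from bench import ctrl gives the robot as it stands.
- The arm moves only by the tool step_arm, never from a script. Its argument "targets" is a list of rows, each a list of 7 numbers: the shift along the world's x, y, z in cm, then the turn, a rotation vector about the world's x, y, z in degrees, then the opening, from 0 (shut) to 1 (fully open). A call has exactly 5 rows; each row shifts and turns the commanded pose from where the row before left it; what a row does not reach is not made up. A row lasts 1/12 s, in which the tool goes at most 41.7 mm and 7.16 degrees, less where a joint would pass 70% of its speed; a pose out of reach is approached as far as the arm can. A call with a gripper value outside its range is refused whole. The fingers move at their own pace and stop on an object; "force" is the grip in N (left out, the last holds). Time passes only in rows, so rows that do not move let the fingers close, or fill a call up. It gives the time, the measured TCP pose, the force, the opening and the grip force at its end, in the units of the state.
- ctrl.get_state(): the state, without advancing time (a new reading comes with each control period).
- ctrl.get_image(name): name is "side" or "top" or "wrist"; returns (picture, depth): 400x640x3 uint8, red, green, blue; 400x640 float32, m along the optical axis (not along the pixel's ray), 0 where there is no reading.
- ctrl.camera_params(name): a dict with "intrinsics" (3x3 intrinsics, pixels), "rvec" (rotation vector, rad) and "tvec" (3), from world to camera coordinates, as OpenCV has them; the wrist camera has in their place "hand_eye" (4x4, takes a point from camera to tool coordinates, whose origin is the TCP and whose axes are the flange's). Camera axes: x right, y down, z forward; pixel columns grow to the right and rows downward; lengths in m; the calibration is good to about 2 mm. A picture is of the moment at which its call begins: read the wrist's pose just before it. camera_params takes no time and is no camera call.
- ctrl.close_job(): hands the job in; it is judged then, once.
The state is a dict: "time": time; "joint_positions": joint angles; "qd": joint speeds; "joint_torque": joint torques, N m; "position": TCP position; "tool_rot": TCP orientation; "ft_force": force on the tool from outside, world axes, zero at the start; "torque": the same for the moment, N m; "grip_width": opening from 0.0 (shut) to 1.0 (fully open); "grip_force": force on a finger pad.
Only numpy, scipy, OpenCV 4.12 (cv2) and the standard library are available. Lean on these libraries where they do the work, as an engineer would, in place of code of your own. Each camera call takes 0.05 s, during which the arm holds its last target. There are 200 camera calls.

## Working session

There is one attempt and no reset: what is moved stays moved. The work goes in short steps, Python scripts to look and compute and a tool call to move; the robot and the scene stay as the last step left them, time stands still between calls to the robot, and variables do not carry over. Pictures are saved under pics/ and viewed, at most 11 in all, crops included, and the job is handed in when it is done.

Besides the shell and the picture viewer there is one more tool, called in YAML: its name, and indented under it one key for each argument. step_arm: Moves the arm, as the interface text tells. Its arguments: {"type":"object","properties":{"targets":{"type":"array"},"force":{"type":"number"}},"required":["targets"]}

```bash
mkdir -p pics; cat > h.py <<'E'
import numpy as np, cv2
from bench import ctrl
def snap(n,fn):
    s=ctrl.get_state(); im,d=ctrl.get_image(n)
    cv2.imwrite(f'pics/{fn}.png',im[:,:,::-1]); np.save(f'pics/{fn}.npy',d); 
    return s,im,d
def deproj(n,d,s=None):
    p=ctrl.camera_params(n); K=np.array(p['intrinsics'])
    v,u=np.mgrid[0:400,0:640]
    P=np.stack([(u-K[0,2])/K[0,0]*d,(v-K[1,2])/K[1,1]*d,d],-1)
    if 'hand_eye' in p:
        H=np.array(p['hand_eye']);P=P@H[:3,:3].T+H[:3,3]
        R=cv2.Rodrigues(np.array(s['tool_rot']))[0]; return P@R.T+np.array(s['position'])
    R=cv2.Rodrigues(np.array(p['rvec'],float))[0]; return (P-np.array(p['tvec']).ravel())@R
E
python3 - <<'E'
from h import *
for n in('top','side'):
    s,im,d=snap(n,n+'0'); np.save(f'pics/{n}0_xyz.npy',deproj(n,d,s))
print(s, ctrl.tcp_to_grasp)
E
```

```text
{'time': 0.05, 'joint_positions': array([ 1.21809078,  0.32180871, -0.0700738 ,  1.45165437,  0.02262368,
        1.37078225, -0.05690971]), 'qd': array([ 0.00071191,  0.0004771 , -0.00147797, -0.00225239, -0.00042671,
       -0.00089376, -0.00080451]), 'joint_torque': array([ 1.19363660e-03, -4.92993093e+01, -4.05398821e-01, -3.13703871e+01,
       -6.42462540e-02,  3.97958304e-02,  3.95977020e-05]), 'position': array([ 0.23284051, -0.60624069,  0.1976811 ]), 'tool_rot': array([-3.08712221e+00, -5.72645111e-01,  7.23633346e-04]), 'ft_force': array([-0.75891858,  0.02698115,  0.20082103]), 'torque': array([-0.00361472,  0.00438763,  0.00583679]), 'grip_force': 0.0, 'grip_width': 0.9985472958301115} -0.0187
```

View pics/top0.png

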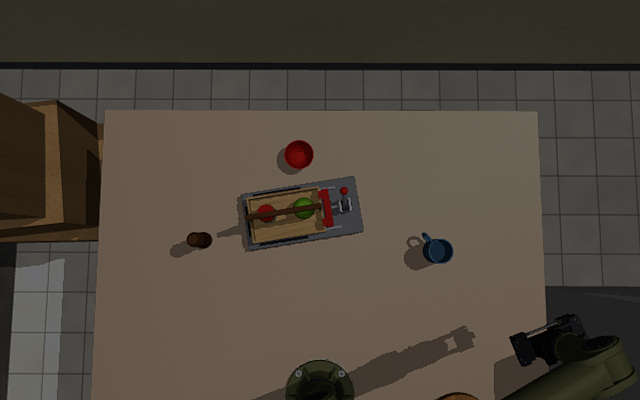

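View pics/side0.png

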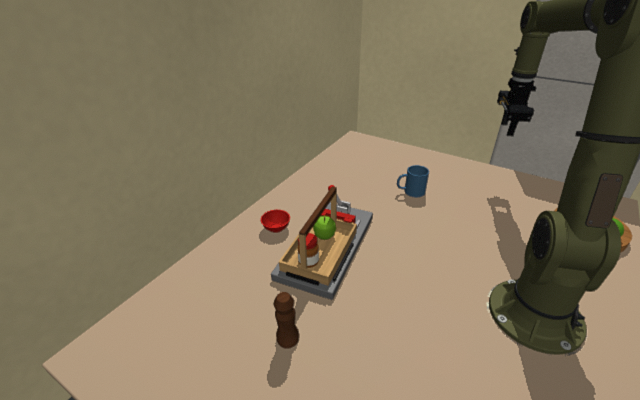

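The top view shows the dock with its corners at about (245,250), (241,194), (353,178) and (363,232). The knob is at (344,191), the handle runs (247,217)–(322,207), and the jar is at (267,213) with the apple at (304,208). The mug is at (437,250), the mill at (199,240) and the bowl at (299,155). The side view agrees: the jar is at the clampless end and the apple is nearer the clamp.

```bash
python3 - <<'E'
from h import *
np.set_printoptions(precision=4,suppress=True)
P=np.load('pics/top0_xyz.npy'); im=cv2.imread('pics/top0.png')
X=P[...,0];Y=P[...,1];Z=P[...,2]
hsv=cv2.cvtColor(im,cv2.COLOR_BGR2HSV); H,S,V=[hsv[...,i].astype(int) for i in range(3)]
v,u=np.mgrid[0:400,0:640]
box=lambda a,b,c,d:(u>=a)&(u<=b)&(v>=c)&(v<=d)
red=((H<6)|(H>174))&(S>150)
def rep(n,m): print(n,m.sum(),'mean',P[m].mean(0),'med',np.median(P[m],0),'zmax',Z[m].max())
rep('knob',box(338,350,185,197)&red&(Z>.10))
hm=box(240,326,200,225)&(Z>.165)&(Z<.25); rep('handle',hm)
pts=P[hm][:,:2]; c=pts.mean(0); w,E=np.linalg.eigh(np.cov(pts.T)); a=E[:,1]; a*=np.sign(a[1]); t=(pts-c)@a
print('axis',a,'yaw',np.degrees(np.arctan2(-a[0],a[1])),'ext',t.min(),t.max(),'mid',c+a*(t.min()+t.max())/2, 'width',np.ptp((pts-c)@[a[1],-a[0]]))
rep('jar',box(255,280,200,225)&red&(Z>.1)&(Z<.165))
rep('apple',box(292,318,195,222)&(H>35)&(H<80)&(S>100)&(Z<.165))
rep('mug',box(415,455,230,268)&(Z>.08)); rep('mill',box(185,215,228,250)&(Z>.05)); rep('bowl',box(282,316,138,172)&(Z>.02))
dm=box(235,370,170,255)&(Z>.02)&(Z<.04); 
r=cv2.minAreaRect(P[dm][:,:2].astype(np.float32)*1000); print('dock',r, cv2.boxPoints(r)); 
im2=cv2.resize(im[165:262,225:375],None,fx=5,fy=5,interpolation=cv2.INTER_CUBIC); cv2.imwrite('pics/crop.png',im2)
E
```

```text
knob 49 mean [ 0.6539 -0.0737  0.1345] med [ 0.6544 -0.0726  0.135 ] zmax 0.14187494749724955
handle 441 mean [0.5827 0.1092 0.1906] med [0.5817 0.1078 0.1912] zmax 0.20153086480134644
axis [-0.1663  0.9861] yaw 9.570958662038818 ext -0.11485410971605917 0.11610159667757418 mid [0.5826 0.1099] width 0.01667258214697542
jar 122 mean [0.5889 0.1709 0.1216] med [0.5926 0.1713 0.122 ] zmax 0.13034232587043754
apple 222 mean [0.6026 0.0525 0.094 ] med [0.6104 0.0533 0.0948] zmax 0.10922641872049033
mug 169 mean [ 0.4705 -0.3666  0.148 ] med [ 0.4724 -0.3719  0.0928] zmax 1.6762640031377247
mill 251 mean [0.4988 0.3805 0.1404] med [0.4981 0.3796 0.1464] zmax 1.6762640031377247
bowl 355 mean [0.787  0.0708 0.0584] med [0.7971 0.0728 0.0359] zmax 1.6762640031377247
dock ((591.5451049804688, 59.06968688964844), (190.4407501220703, 385.4163513183594), 9.595264434814453) [[ 465.5349  233.2098]
 [ 529.7789 -146.8145]
 [ 717.5554 -115.0704]
 [ 653.3113  264.9539]]
```

View pics/crop.png

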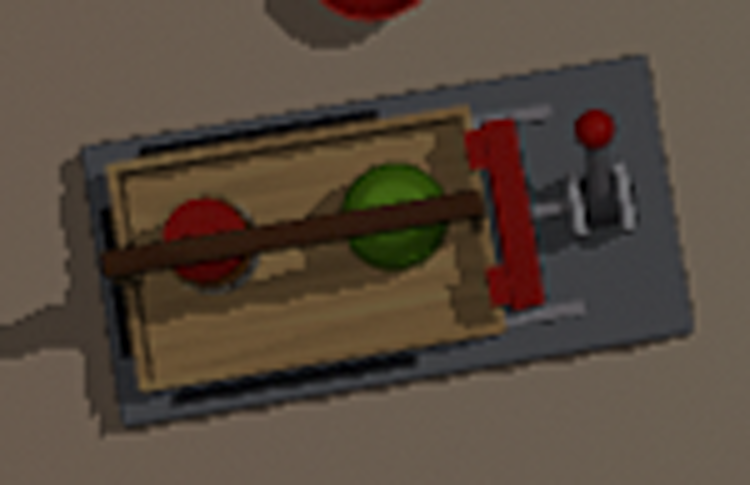

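step_arm:
  targets:
    - [1,1.5,2,0,0,3.9,0]
    - [2,2.5,2,0,0,3.9,0]
    - [2.4,2.7,1,0,0,3.9,0]
    - [2.4,2.7,0,0,0,3.9,0]
    - [2.4,2.7,0,0,0,3.9,0]

```text
time: 0.52
position: [0.3361, -0.4848, 0.2495]
tool_rot: [2.944, 1.091, 0.001]
ft_force: [0.1, -0.2, -1.0]
grip_width: 0.71
grip_force: 0.0
```

step_arm:
  targets:
    - [2.4,2.7,0,0,0,3.9,0]
    - [2.4,2.7,0,0,0,3.9,0]
    - [2.4,2.7,0,0,0,3.9,0]
    - [2.4,2.7,0,0,0,3.9,0]
    - [2.4,2.7,0,0,0,3.9,0]

```text
time: 0.93
position: [0.4558, -0.3492, 0.2485]
tool_rot: [-2.718, -1.575, 0.001]
ft_force: [0.1, -0.1, 0.5]
grip_width: 0.321
grip_force: 0.0
```

step_arm:
  targets:
    - [2.4,2.7,0,0,0,3.9,0]
    - [2.4,2.7,0,0,0,3.9,0]
    - [2.4,2.7,0,0,0,3.9,0]
    - [2.4,2.7,0,0,0,3.9,0]
    - [2.4,2.7,0,0,0,3.9,0]

```text
time: 1.35
position: [0.5757, -0.2144, 0.2484]
tool_rot: [-2.412, -2.013, 0.001]
ft_force: [0.3, -0.9, 0.4]
grip_width: 0.019
grip_force: 0.0
```

step_arm:
  targets:
    - [2.4,2.8,0,0,0,4,0]
    - [2.6,3,0,0,0,4,0]
    - [2.6,3,0,0,0,4,0]
    - [2.6,3,0,0,0,4,0]
    - [2.7,3,0,0,0,3.9,0]

```text
time: 1.77
position: [0.7048, -0.0666, 0.2483]
tool_rot: [-2.028, -2.399, 0.001]
ft_force: [0.8, -1.0, -0.5]
grip_width: 0.009
grip_force: 0.0
```

step_arm:
  targets:
    - [0,0,-3,0,0,0,0]
    - [0,0,-3,0,0,0,0]
    - [0,0,-2.5,0,0,0,0]
    - [0,0,0,0,0,0,0]
    - [0,0,0,0,0,0,0]

```text
time: 2.18
position: [0.7028, -0.0681, 0.162]
tool_rot: [-2.03, -2.394, 0.004]
ft_force: [-0.5, -0.8, 0.4]
grip_width: 0.004
grip_force: 0.0
```

```bash
python3 - <<'E'
from h import *
np.set_printoptions(precision=4,suppress=True)
s,im,d=snap('wrist','w0'); np.save('pics/w0_xyz.npy',deproj('wrist',d,s)); print(s['position'],s['joint_positions'],s['tool_rot'])
E
```

```text
[ 0.7028 -0.0681  0.162 ] [ 0.4535  0.5235 -0.5793  1.3192  0.2817  1.3839  0.0474] [-2.0298 -2.3937  0.0037]
```

View pics/w0.png

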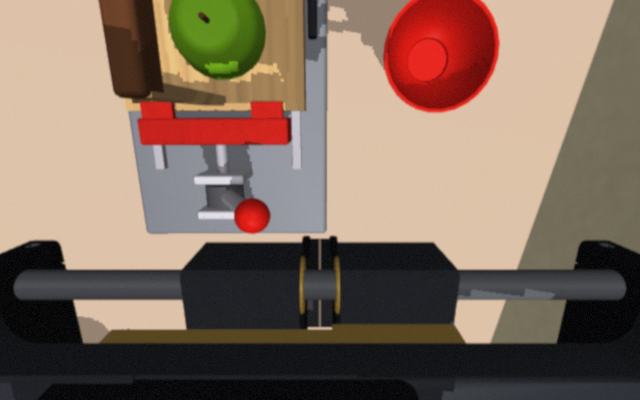

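The wrist view shows the knob at (252,216), the jaw at (215,130) and the shut fingers at (320,285), on the far side of the knob.

```bash
python3 - <<'E'
from h import *
np.set_printoptions(precision=4,suppress=True)
P=np.load('pics/w0_xyz.npy'); im=cv2.imread('pics/w0.png').astype(int)
c=P[205:228,240:265].reshape(-1,3); b=im[205:228,240:265].reshape(-1,3)
c=c[(b[:,2]>130)&(b[:,1]<80)&(c[:,2]>.1)]
A=np.c_[2*c,np.ones(len(c))]; x=np.linalg.lstsq(A,(c**2).sum(1),rcond=None)[0]; print(len(c),'sphere',x[:3],np.sqrt(x[3]+x[:3]@x[:3]),c.mean(0),c.max(0),c.min(0))
C=x[:3]
a=np.radians(9.58);R=np.array([[np.cos(a),np.sin(a)],[-np.sin(a),np.cos(a)]]);O=np.array([.5828,.1105])
for q in(C,np.array([.7028,-.0681,0])): print('dock frame',R@(q[:2]-O))
E
```

```text
565 sphere [ 0.6741 -0.044   0.2433] 0.11329275638761552 [ 0.6553 -0.0689  0.1354] [0.6912 0.0044 0.3477] [ 0.6455 -0.0793  0.1278]
dock frame [ 0.0643 -0.1676]
dock frame [ 0.0886 -0.1961]
```

step_arm:
  targets:
    - [0,0,-2,0,0,0,0]
    - [0,0,-2,0,0,0,0]
    - [0,0,-2,0,0,0,0]
    - [0,0,0,0,0,0,0]
    - [0,0,0,0,0,0,0]

```text
time: 2.65
position: [0.7045, -0.0681, 0.1052]
tool_rot: [2.032, 2.395, 0.001]
ft_force: [-0.4, -0.3, -0.6]
grip_width: 0.002
grip_force: 0.0
```

step_arm:
  targets:
    - [-1,-0.17,0,0,0,0,0]
    - [-1,-0.17,0,0,0,0,0]
    - [-1,-0.17,0,0,0,0,0]
    - [-1,-0.17,0,0,0,0,0]
    - [-1,-0.17,0,0,0,0,0]

```text
time: 3.07
position: [0.6628, -0.0751, 0.1123]
tool_rot: [2.021, 2.384, 0.022]
ft_force: [10.7, 1.2, 17.4]
grip_width: 0.007
grip_force: 9.6
```

```bash
python3 - <<'E'
from h import *
s,im,d=snap('wrist','w1'); print(s['position'],s['ft_force'])
s,im2,d=snap('side','s1')
cv2.imwrite('pics/c1.png',np.vstack([cv2.resize(im,(480,300)),cv2.resize(im2[150:275,240:440],(480,300),interpolation=cv2.INTER_CUBIC)])[:,:,::-1])
E
```

```text
[ 0.66280827 -0.0750599   0.11229909] [10.66309359  1.21608956 17.37317345]
```

View pics/c1.png

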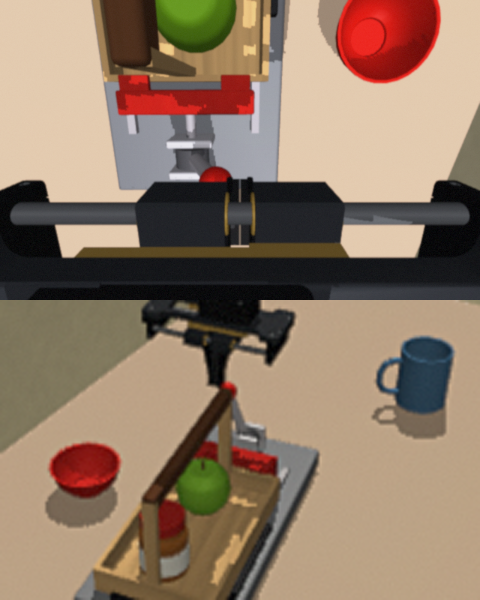

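The tapering finger wedges against the rising knob, which explains the upward force. I'll raise the tool a little and carry on pushing.

step_arm:
  targets:
    - [0,0,1,0,0,0,0]
    - [0,0,1,0,0,0,0]
    - [-0.5,-0.08,0,0,0,0,0]
    - [-0.5,-0.08,0,0,0,0,0]
    - [-0.5,-0.08,0,0,0,0,0]

```text
time: 3.58
position: [0.6381, -0.0789, 0.1235]
tool_rot: [-2.031, -2.396, 0.001]
ft_force: [0.6, 0.6, -0.5]
grip_width: 0.002
grip_force: 0.0
```

step_arm:
  targets:
    - [-0.5,-0.08,0,0,0,0,0]
    - [-0.5,-0.08,0,0,0,0,0]
    - [-0.5,-0.08,0,0,0,0,0]
    - [-0.5,-0.08,0,0,0,0,0]
    - [-0.5,-0.08,0,0,0,0,0]

```text
time: 4.0
position: [0.6134, -0.0828, 0.1236]
tool_rot: [-2.031, -2.396, 0.0]
ft_force: [-0.5, 0.5, 0.2]
grip_width: 0.005
grip_force: 0.0
```

```bash
python3 - <<'E'
from h import *
s,im,d=snap('wrist','w2'); print(s['position'],s['ft_force'])
s,im2,d=snap('side','s2')
cv2.imwrite('pics/c2.png',np.vstack([cv2.resize(im,(480,300)),cv2.resize(im2[150:275,240:440],(480,300),interpolation=cv2.INTER_CUBIC)])[:,:,::-1])
E
```

```text
[ 0.61339917 -0.08279907  0.12355664] [-0.46154629  0.46207659  0.15305062]
```

View pics/c2.png

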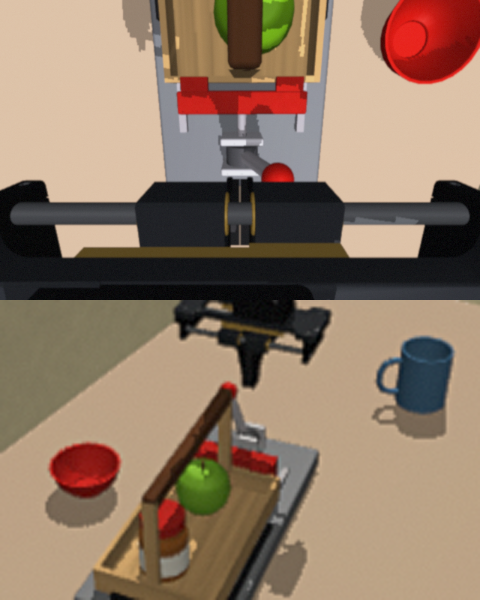

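```bash
python3 - <<'E'
from h import *
np.set_printoptions(precision=4,suppress=True)
im=cv2.imread('pics/w2.png').astype(int); s=ctrl.get_state(); d=np.load('pics/w2.npy'); P=deproj('wrist',d,s)
a=np.radians(9.58);R=np.array([[np.cos(a),np.sin(a)],[-np.sin(a),np.cos(a)]]);O=np.array([.5828,.1105])
v,u=np.mgrid[0:400,0:640]
def show(P,im,bx,zr):
    m=(u>bx[0])&(u<bx[1])&(v>bx[2])&(v<bx[3])&(im[...,2]>110)&(im[...,1]<70)&(P[...,2]>zr[0])&(P[...,2]<zr[1])
    q=P[m]; D=np.c_[(q[:,:2]-O)@R.T,q[:,2]]; print(len(q),D.min(0),D.max(0),np.median(D,0), 'px',u[m].min(),u[m].max(),v[m].min(),v[m].max())
show(P,im,(345,395,212,245),(.09,.16))
P0=np.load('pics/w0_xyz.npy'); show(P0,cv2.imread('pics/w0.png').astype(int),(230,275,195,240),(.09,.16))
print(R@(s['position'][:2]-O))
E
```

```text
769 [ 0.015  -0.1916  0.1301] [ 0.0385 -0.179   0.1434] [ 0.0264 -0.1852  0.1385] px 350 391 217 241
909 [ 0.0281 -0.2021  0.1255] [ 0.0521 -0.1791  0.1387] [ 0.0412 -0.1891  0.1338] px 235 269 200 232
[-0.0022 -0.196 ]
```

The finger has ended up on the near side of the knob. The wrist view has the knob at about (369,229), right of the fingers, and the side view has it left of the tip. The lever has moved only slightly. I'll check the real tip and knob heights from the side camera.

```bash
python3 - <<'E'
from h import *
np.set_printoptions(precision=3,suppress=True)
a=np.radians(9.58);R=np.array([[np.cos(a),np.sin(a)],[-np.sin(a),np.cos(a)]]);O=np.array([.5828,.1105])
for f in('side0','s1','s2'):
    d=np.load(f'pics/{f}.npy'); im=cv2.imread(f'pics/{f}.png').astype(int); P=deproj('side',d)
    D=np.concatenate([(P[...,:2]-O)@R.T,P[...,2:]],-1)
    def q(n,m): 
        m=m&(d>0)&(np.abs(D[...,1]+.195)<.03); 
        if m.sum(): print(f,n,m.sum(),'min',D[m].min(0),'max',D[m].max(0),'mean',D[m].mean(0))
    q('knob',(im[...,2]>100)&(im[...,1]<70)&(im[...,0]<70)&(D[...,2]>.1))
    for z in (.11,.125,.135,.145,.155,.165): q('finger z%.3f'%z,(im.max(-1)<70)&(np.abs(D[...,2]-z)<.005))
E
```

```text
side0 knob 14 min [ 0.031 -0.196  0.125] max [ 0.047 -0.18   0.138] mean [ 0.04  -0.186  0.132]
s1 knob 14 min [ 0.015 -0.194  0.126] max [ 0.031 -0.18   0.142] mean [ 0.021 -0.187  0.137]
s1 finger z0.135 1 min [ 0.035 -0.183  0.138] max [ 0.035 -0.183  0.138] mean [ 0.035 -0.183  0.138]
s1 finger z0.145 17 min [ 0.034 -0.19   0.141] max [ 0.05  -0.179  0.149] mean [ 0.041 -0.184  0.145]
s1 finger z0.155 13 min [ 0.033 -0.19   0.152] max [ 0.049 -0.18   0.16 ] mean [ 0.041 -0.184  0.155]
s1 finger z0.165 17 min [ 0.032 -0.191  0.16 ] max [ 0.054 -0.179  0.17 ] mean [ 0.043 -0.184  0.165]
s2 knob 17 min [ 0.012 -0.194  0.132] max [ 0.033 -0.18   0.143] mean [ 0.021 -0.186  0.138]
s2 finger z0.145 1 min [ 0.001 -0.183  0.15 ] max [ 0.001 -0.183  0.15 ] mean [ 0.001 -0.183  0.15 ]
s2 finger z0.155 16 min [-0.015 -0.19   0.15 ] max [ 0.001 -0.176  0.16 ] mean [-0.006 -0.184  0.156]
s2 finger z0.165 17 min [-0.015 -0.196  0.16 ] max [ 0.001 -0.18   0.169] mean [-0.008 -0.185  0.165]
```

```bash
python3 - <<'E'
from h import *
np.set_printoptions(precision=3,suppress=True)
for f,c in(('side0',(.2328,-.6062)),('s1',(.6628,-.0751)),('s2',(.6134,-.0828))):
    d=np.load(f'pics/{f}.npy'); P=deproj('side',d); im=cv2.imread(f'pics/{f}.png')
    m=(d>0)&(np.hypot(P[...,0]-c[0],P[...,1]-c[1])<(.07 if f=='side0' else .025))&(P[...,2]>.04)
    v,u=np.nonzero(m); o=np.argsort(P[m][:,2])[:14]
    for i in o[::2]: print(f,u[i],v[i],P[v[i],u[i]],im[v[i],u[i]])
    if f=='side0': b=im[95:145,485:545]; 
d=np.load('pics/s2.npy'); im=cv2.imread('pics/s2.png')
cv2.imwrite('pics/c3.png',np.hstack([cv2.resize(b,(400,333),interpolation=cv2.INTER_CUBIC),cv2.resize(im[150:200,315:375],(400,333),interpolation=cv2.INTER_CUBIC)]))
E
```

```text
side0 505 125 [ 0.243 -0.651  0.218] [75 80 82]
side0 506 125 [ 0.239 -0.643  0.222] [80 86 88]
side0 501 124 [ 0.256 -0.642  0.223] [48 50 52]
side0 506 124 [ 0.241 -0.65   0.223] [39 41 44]
side0 503 124 [ 0.25  -0.643  0.224] [31 33 34]
side0 505 124 [ 0.243 -0.644  0.224] [31 35 35]
side0 511 135 [ 0.208 -0.555  0.225] [29 33 34]
s1 329 185 [ 0.658 -0.067  0.137] [53 65 75]
s1 332 186 [ 0.646 -0.066  0.137] [13 22 83]
s1 331 186 [ 0.648 -0.064  0.138] [25 33 55]
s1 328 185 [ 0.659 -0.063  0.138] [61 73 85]
s1 335 185 [ 0.639 -0.073  0.139] [ 39  45 213]
s1 333 186 [ 0.641 -0.064  0.14 ] [ 19  27 120]
s1 335 184 [ 0.64  -0.076  0.141] [ 72  86 203]
s2 348 210 [ 0.596 -0.089  0.044] [102 104 105]
s2 348 209 [ 0.597 -0.092  0.046] [ 97  98 102]
s2 348 208 [ 0.597 -0.092  0.05 ] [87 88 91]
s2 338 205 [ 0.634 -0.086  0.052] [97 98 99]
s2 349 207 [ 0.594 -0.092  0.055] [ 97  97 100]
s2 339 210 [ 0.614 -0.058  0.057] [100 101 102]
s2 341 210 [ 0.607 -0.06   0.058] [102 104 104]
```

View pics/c3.png

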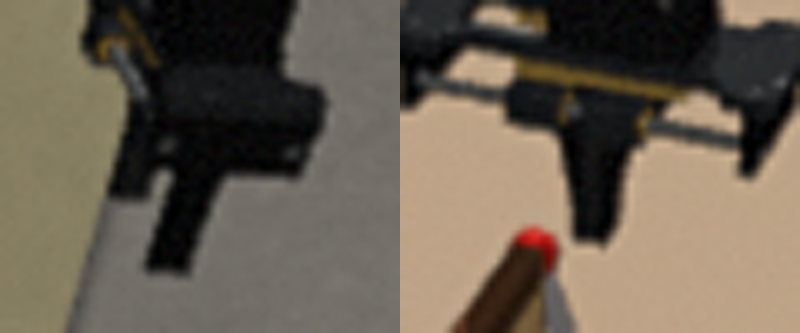

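The fingertips physically end about 25 mm above the reported TCP, both in the open-gripper crop and in the shut-gripper crop, so the finger rode over the knob. I'll go back over it and push again with the TCP about 25 mm lower.

step_arm:
  targets:
    - [0,0,3,0,0,0,0]
    - [0,0,2,0,0,0,0]
    - [3,0.5,0,0,0,0,0]
    - [3,0.5,0,0,0,0,0]
    - [3,0.5,0,0,0,0,0]

```text
time: 4.52
position: [0.7056, -0.0683, 0.1749]
tool_rot: [2.032, 2.393, 0.001]
ft_force: [0.5, 0.2, 0.6]
grip_width: 0.006
grip_force: 0.0
```

step_arm:
  targets:
    - [0,0,0,0,0,0,0]
    - [0,0,-3,0,0,0,0]
    - [0,0,-3,0,0,0,0]
    - [0,0,-2.2,0,0,0,0]
    - [0,0,0,0,0,0,0]

```text
time: 4.93
position: [0.6999, -0.0679, 0.0856]
tool_rot: [-2.026, -2.391, 0.009]
ft_force: [-2.9, -0.3, -2.0]
grip_width: 0.005
grip_force: 0.0
```

step_arm:
  targets:
    - [-1,-0.17,0,0,0,0,0]
    - [-1,-0.17,0,0,0,0,0]
    - [-1,-0.17,0,0,0,0,0]
    - [-1,-0.17,0,0,0,0,0]
    - [-1,-0.17,0,0,0,0,0]

```text
time: 5.35
position: [0.6564, -0.0759, 0.0948]
tool_rot: [2.028, 2.392, 0.007]
ft_force: [4.3, -0.1, 2.3]
grip_width: 0.005
grip_force: 2.2
```

step_arm:
  targets:
    - [-1,-0.17,0,0,0,0,0]
    - [-1,-0.17,0,0,0,0,0]
    - [-1,-0.17,0,0,0,0,0]
    - [-1,-0.17,0,0,0,0,0]
    - [-0.5,-0.08,0,0,0,0,0]

```text
time: 5.77
position: [0.6101, -0.0838, 0.0941]
tool_rot: [2.029, 2.393, 0.004]
ft_force: [3.5, 0.6, -2.5]
grip_width: 0.006
grip_force: 1.6
```

step_arm:
  targets:
    - [-0.5,-0.08,0,0,0,0,0]
    - [-0.5,-0.08,0,0,0,0,0]
    - [-0.5,-0.08,0,0,0,0,0]
    - [-0.3,-0.05,0,0,0,0,0]
    - [0,0,0,0,0,0,0]

```text
time: 6.18
position: [0.5906, -0.0866, 0.0918]
tool_rot: [-2.032, -2.396, 0.0]
ft_force: [2.0, 0.1, -1.6]
grip_width: 0.009
grip_force: 1.0
```

step_arm:
  targets:
    - [-0.4,-0.07,0,0,0,0,0]
    - [-0.4,-0.07,0,0,0,0,0]
    - [-0.4,-0.07,0,0,0,0,0]
    - [0,0,0,0,0,0,0]
    - [0,0,0,0,0,0,0]

```text
time: 6.6
position: [0.5886, -0.0862, 0.094]
tool_rot: [2.02, 2.388, 0.025]
ft_force: [22.8, 3.6, -11.0]
grip_width: 0.01
grip_force: 11.6
```

The force jumped to 23 N, so the lever is on its end stop. I'll back off, rise above the handle, open the gripper, and check the lever and the load from the cameras.

step_arm:
  targets:
    - [1,0.17,0,0,0,0,0]
    - [1,0.17,0,0,0,0,0]
    - [0,0,3.5,0,0,0,0.2]
    - [0,0,4,0,0,0,1]
    - [0,0,4,0,0,0,1]

```text
time: 7.02
position: [0.5972, -0.0855, 0.2067]
tool_rot: [-2.028, -2.393, 0.005]
ft_force: [0.8, -0.6, 0.5]
grip_width: 0.153
grip_force: 0.0
```

step_arm:
  targets:
    - [0,0,4,0,0,0,1]
    - [0,0,2,0,0,0,1]
    - [0,0,0,0,0,0,1]
    - [0,0,0,0,0,0,1]
    - [0,0,0,0,0,0,1]

```text
time: 7.43
position: [0.5979, -0.0857, 0.2652]
tool_rot: [-2.03, -2.394, 0.004]
ft_force: [-0.2, -0.2, -0.8]
grip_width: 0.52
grip_force: 0.0
```

```bash
python3 - <<'E'
from h import *
np.set_printoptions(precision=4,suppress=True)
s,im,d=snap('wrist','w4'); print(s['position'],s['tool_rot'])
a=np.radians(9.58);R=np.array([[np.cos(a),np.sin(a)],[-np.sin(a),np.cos(a)]]);O=np.array([.5828,.1105])
p=ctrl.camera_params('top'); K=np.array(p['intrinsics']);Rc=cv2.Rodrigues(np.array(p['rvec'],float))[0];C=-Rc.T@np.array(p['tvec']).ravel()
for n,u,v,z in(('jar',225+209/5,165+242/5,.121),('apple',225+395/5,165+217/5,.07)):
    r=Rc.T@np.linalg.inv(K)@[u-.4,v-.4,1]; q=C+r*(z-C[2])/r[2]; print(n,q,R@(q[:2]-O))
st,im2,d2=snap('side','s4'); P=deproj('side',d2); b=im2.astype(int)
D=np.concatenate([(P[...,:2]-O)@R.T,P[...,2:]],-1)
m=(b[...,0]>90)&(b[...,1]<70)&(b[...,2]<70)&(D[...,2]>.08)&(abs(D[...,1]+.195)<.03); print('knob',m.sum(),D[m].mean(0) if m.any() else '')
cv2.imwrite('pics/c4.png',np.vstack([cv2.resize(im,(480,300)),cv2.resize(im2[150:275,240:440],(480,300),interpolation=cv2.INTER_CUBIC)])[:,:,::-1])
E
```

```text
[ 0.5979 -0.0857  0.2652] [-2.0302 -2.3939  0.0035]
jar [0.5831 0.1677 0.121 ] [0.0098 0.0564]
apple [0.6034 0.0525 0.07  ] [ 0.0107 -0.0606]
knob 40 [-0.0523 -0.1833  0.123 ]
```

View pics/c4.png

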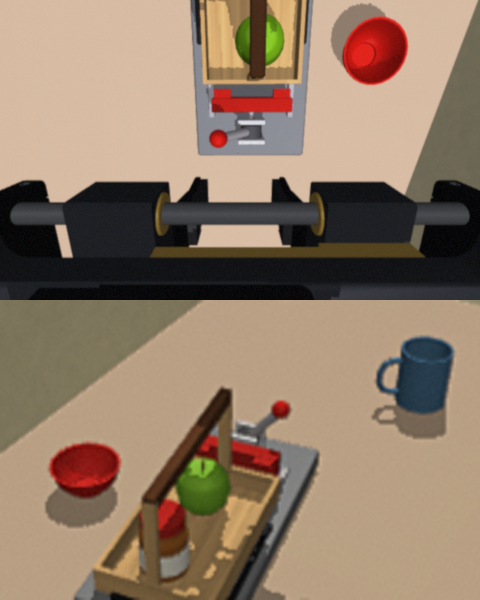

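The wrist and side views show the knob now leaning towards the robot, at (218,139) in the top half of the picture, and the jaw drawn off the rim. The tray, jar and apple haven't moved. Next I'll go over the handle at the load's centre of mass.

step_arm:
  targets:
    - [-0.3,3.8,0,0,0,0,1]
    - [-0.3,4,0,0,0,0,1]
    - [-0.3,4,0,0,0,0,1]
    - [-0.3,4,0,0,0,0,1]
    - [-0.3,3.5,0,0,0,0,1]

```text
time: 7.95
position: [0.5825, 0.1101, 0.2653]
tool_rot: [-2.029, -2.396, 0.003]
ft_force: [0.4, 0.1, 0.3]
grip_width: 0.965
grip_force: 0.0
```

step_arm:
  targets:
    - [-0.2,1.1,0,0,0,0,1]
    - [0,0,0,0,0,0,1]
    - [0,0,-2.5,0,0,0,1]
    - [0,0,-2.5,0,0,0,1]
    - [0,0,0,0,0,0,1]

```text
time: 8.37
position: [0.5793, 0.1149, 0.2109]
tool_rot: [-2.031, -2.39, 0.013]
ft_force: [0.1, -1.7, -0.4]
grip_width: 0.998
grip_force: 0.0
```

```bash
python3 - <<'E'
from h import *
np.set_printoptions(precision=4,suppress=True)
s,im,d=snap('wrist','w5'); print(s['position'],s['tool_rot'],s['grip_width'])
P=deproj('wrist',d,s); T=cv2.Rodrigues(s['tool_rot'])[0]; q=(P-s['position'])
m=(P[...,2]>.18)&(P[...,2]<.197)&(im.max(-1)<130)&(d>0)&(np.abs(q@T[:,1])<.04)
print('handle',m.sum(),P[m].mean(0),'in tool y',np.percentile(q[m]@T[:,1],[5,50,95]),'tool x',np.percentile(q[m]@T[:,0],[2,98]))
E
```

```text
[0.5793 0.1149 0.2109] [-2.0312 -2.3895  0.0133] 0.9976514692456311
handle 6050 [0.576  0.1516 0.1903] in tool y [-0.0042  0.0029  0.0099] tool x [-0.0728  0.1104]
```

View pics/w5.png

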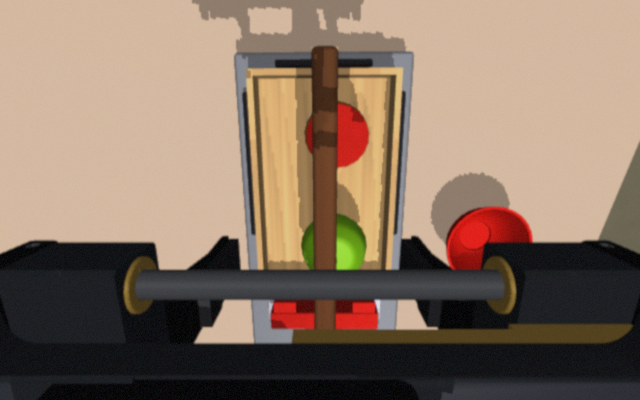

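The handle at (325,190) is centred between the open fingers within 3 mm. I'll descend and grip.

step_arm:
  targets:
    - [0,0.3,-2,0,0,0,1]
    - [0,0,-2,0,0,0,1]
    - [0,0,-2,0,0,0,1]
    - [0,0,-1.5,0,0,0,1]
    - [0,0,-0.5,0,0,0,1]

```text
time: 8.83
position: [0.5816, 0.1197, 0.1354]
tool_rot: [-2.033, -2.393, 0.004]
ft_force: [-0.5, -0.2, 0.6]
grip_width: 0.998
grip_force: 0.0
```

step_arm:
  targets:
    - [0,0,0,0,0,0,1]
    - [0,0,0,0,0,0,1]
    - [0,0,0,0,0,0,0.6]
    - [0,0,0,0,0,0,0]
    - [0,0,0,0,0,0,0]
  force: 45

```text
time: 9.25
position: [0.5828, 0.1217, 0.1379]
tool_rot: [2.031, 2.395, 0.002]
ft_force: [-0.8, 0.2, -0.0]
grip_width: 0.853
grip_force: 0.0
```

step_arm:
  targets:
    - [0,0,0,0,0,0,0]
    - [0,0,0,0,0,0,0]
    - [0,0,0,0,0,0,0]
    - [0,0,0,0,0,0,0]
    - [0,0,0,0,0,0,0]

```text
time: 9.67
position: [0.582, 0.1216, 0.1367]
tool_rot: [2.032, 2.396, -0.0]
ft_force: [0.3, 0.0, -0.7]
grip_width: 0.481
grip_force: 0.0
```

step_arm:
  targets:
    - [0,0,0,0,0,0,0]
    - [0,0,0,0,0,0,0]
    - [0,0,0,0,0,0,0]
    - [0,0,0,0,0,0,0]
    - [0,0,0,0,0,0,0]

```text
time: 10.08
position: [0.5816, 0.1215, 0.1367]
tool_rot: [-2.031, -2.396, 0.001]
ft_force: [-1.1, 0.1, -0.6]
grip_width: 0.183
grip_force: 45.0
```

Gripped: the opening is 16 mm at 45 N. I'll start the lift gently and watch the moment.

step_arm:
  targets:
    - [0,0,0.2,0,0,0,0]
    - [0,0,0.3,0,0,0,0]
    - [0,0,0.5,0,0,0,0]
    - [0,0,0.5,0,0,0,0]
    - [0,0,0.5,0,0,0,0]

```text
time: 10.5
position: [0.5818, 0.1215, 0.1567]
tool_rot: [-2.031, -2.396, 0.001]
ft_force: [-0.5, -0.3, -9.2]
grip_width: 0.18
grip_force: 45.0
```

step_arm:
  targets:
    - [0,0,0.5,0,0,0,0]
    - [0,0,0.5,0,0,0,0]
    - [0,0,0.3,0,0,0,0]
    - [0,0,0.2,0,0,0,0]
    - [0,0,0,0,0,0,0]

```text
time: 10.92
position: [0.5824, 0.1217, 0.1724]
tool_rot: [2.031, 2.396, 0.001]
ft_force: [0.8, 0.2, -9.6]
grip_width: 0.177
grip_force: 45.0
```

```bash
python3 - <<'E'
from h import *
np.set_printoptions(precision=4,suppress=True)
a=np.radians(9.58);A=np.array([-np.sin(a),np.cos(a)])
s,im,d=snap('top','t6'); P=deproj('top',d); print(s['position'],s['tool_rot'],s['ft_force'],s['torque'],s['grip_force'])
s,im2,d2=snap('side','s6'); P=deproj('side',d2)
# handle side slope from side view: brown pixels
b=im2.astype(int); m=(P[...,2]>.17)&(P[...,2]<.26)&(abs(P[...,0]-.58)<.06)&(abs(P[...,1]-.115)<.13)&(d2>0)&(b[...,0]>b[...,2]+12)
q=P[m]; t=(q[:,:2]-[.5828,.1105])@A; print(m.sum(),'slope along handle',np.polyfit(t,q[:,2],1),t.min(),t.max())
cv2.imwrite('pics/c6.png',cv2.resize(im2[100:275,230:450],(800,636)[:2] if 0 else (750,597),interpolation=cv2.INTER_CUBIC)[:,:,::-1])
E
```

```text
[0.5824 0.1217 0.1724] [2.0311 2.3956 0.0011] [ 0.7941  0.1693 -9.5797] [ 0.0045 -0.0874  0.0189] 44.9986594542861
427 slope along handle [-0.0017  0.2125] -0.10921539587671482 0.12375673549250925
```

View pics/c6.png

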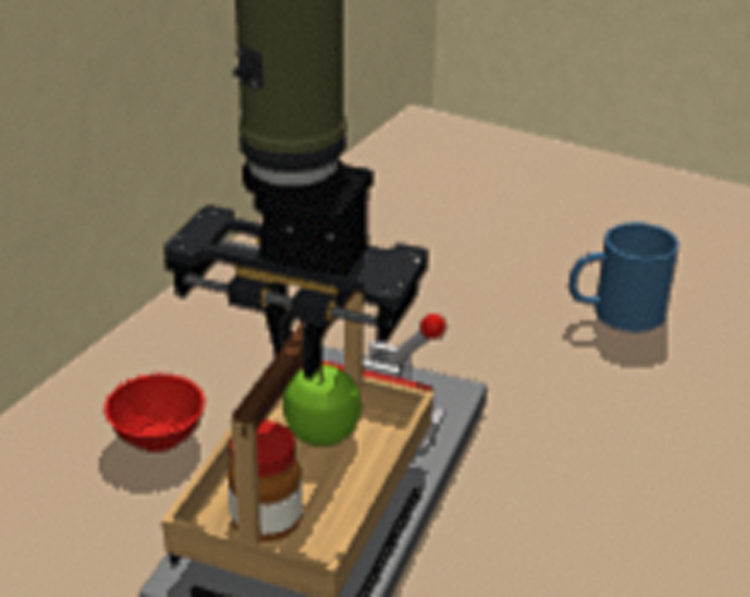

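The tray is level, with a handle slope of −0.002, and hangs clear of the deck by about 3.5 cm. The jar is standing, the apple is on board, and the full 9.6 N is carried. I'll go on lifting to about 15 cm.

step_arm:
  targets:
    - [0,0,0.3,0,0,0,0]
    - [0,0,0.6,0,0,0,0]
    - [0,0,0.9,0,0,0,0]
    - [0,0,1.2,0,0,0,0]
    - [0,0,1.2,0,0,0,0]

```text
time: 11.43
position: [0.5822, 0.1217, 0.2153]
tool_rot: [2.031, 2.396, 0.001]
ft_force: [0.2, 0.6, -9.2]
grip_width: 0.179
grip_force: 45.0
```

step_arm:
  targets:
    - [0,0,1.2,0,0,0,0]
    - [0,0,1.2,0,0,0,0]
    - [0,0,1.2,0,0,0,0]
    - [0,0,1.2,0,0,0,0]
    - [0,0,1,0,0,0,0]

```text
time: 11.85
position: [0.5823, 0.1217, 0.2736]
tool_rot: [2.031, 2.396, 0.001]
ft_force: [-0.0, -0.8, -9.1]
grip_width: 0.18
grip_force: 45.0
```

step_arm:
  targets:
    - [0,0,0.8,0,0,0,0]
    - [0,0,0.5,0,0,0,0]
    - [0,0,0.2,0,0,0,0]
    - [0,0,0,0,0,0,0]
    - [0,0,0,0,0,0,0]

```text
time: 12.27
position: [0.5818, 0.1215, 0.2862]
tool_rot: [-2.031, -2.396, 0.001]
ft_force: [-0.5, -0.3, -9.9]
grip_width: 0.178
grip_force: 45.0
```

step_arm:
  targets:
    - [0,0,0,0,0,0,0]
    - [0,0,0,0,0,0,0]
    - [0,0,0,0,0,0,0]
    - [0,0,0,0,0,0,0]
    - [0,0,0,0,0,0,0]

```text
time: 12.68
position: [0.582, 0.1216, 0.2866]
tool_rot: [-2.031, -2.396, 0.0]
ft_force: [-0.2, 0.3, -9.9]
grip_width: 0.177
grip_force: 45.0
```

```bash
python3 - <<'E'
from h import *
np.set_printoptions(precision=4,suppress=True)
s,im2,d2=snap('side','s7'); P=deproj('side',d2); print(s['position'],s['qd'],s['ft_force'],s['torque'],s['grip_width'],s['grip_force'])
cv2.imwrite('pics/c7.png',cv2.resize(im2[75:275,215:455],(720,600),interpolation=cv2.INTER_CUBIC)[:,:,::-1])
E
```

```text
[0.582  0.1216 0.2866] [ 0.0006 -0.0009  0.0007 -0.0016  0.0024  0.0003 -0.0005] [-0.1843  0.286  -9.8917] [-0.0269 -0.0538  0.0412] 0.17721588611938352 45.00139497220516
```

View pics/c7.png

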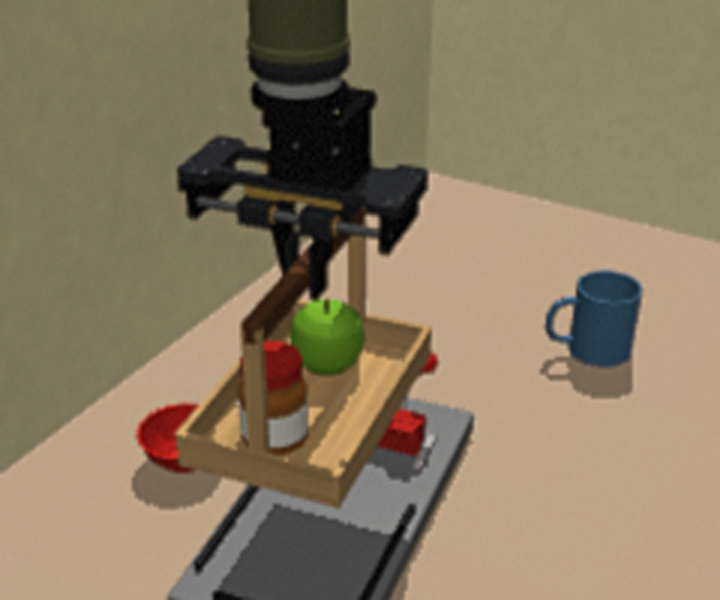

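The tray hangs level and still, about 15 cm above the deck. The jar is standing at about (275,395), the apple is on board at about (327,337), and the lever is still over, so I'm handing in.

```bash
python3 -c "
from bench import ctrl
print(ctrl.close_job())"
```

```text
the job is handed in; nothing more can be done
None
```

I flipped the lever fully over and handed in with the tray in the gripper, level and still about 15 cm above the dock, the jar standing and the apple on board; no verdict came back.

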